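Tip the two cartons into their outlines

TASK

Two filled cartons, a tall one and a short one, each stand at the near end of their own cork mat with a printed outline, and are to be laid flat for the pantry count: topple each one away from the robot with a gentle fingertip push near its top, so that it lies flat on its broad face wholly inside its mat's outline, top end pointing away from where it stood. Do not pinch, lift or carry the cartons or shove them along standing, leave everything else on the table where it is, and finish clear of everything.

Things in the scene. Friction and masses are not known exactly. Their poses are not given: they have to be found in the camera images.
- tall_carton: Tall cardboard carton, 70 mm wide, 45 mm deep, 175 mm tall, about 0.4 kg, standing on the near end of the long mat. Origin: centre of its underside. z along its height, y across its width, x through its depth, pointing (within about 2 degrees) along the outline, the way it has to fall. Pushed near the top it tips over its bottom edge; pushed near the foot it slides.
- tall_carton_top (a point): Centre of the tall carton's top end, 175 mm above its underside; axes as the carton's.
- short_carton: Short cardboard carton, 90 mm wide, 45 mm deep, 125 mm tall, about 0.3 kg, standing on the near end of the short mat. Origin: centre of its underside. z along its height, y across its width, x through its depth, pointing (within about 2 degrees) along the outline, the way it has to fall. Pushed near the top it tips over its bottom edge; pushed near the foot it slides.
- short_carton_top (a point): Centre of the short carton's top end, 125 mm above its underside; axes as the carton's.
- long_mat_outline (a point): Centre of the dark rectangular outline printed on the long cork mat (280 x 120 mm, 4 mm thick, fixed), on its upper face. Inside the line: 225 mm along x and 100 mm along y. x points along the mat from the standing tall carton to the far end; z up. The standing carton's far face is about 25 mm inside the outline's near line.
- short_mat_outline (a point): Centre of the dark rectangular outline printed on the short cork mat (230 x 140 mm, 4 mm thick, fixed), on its upper face. Inside the line: 175 mm along x and 120 mm along y. x points along the mat from the standing short carton to the far end; z up. The standing carton's far face is about 25 mm inside the outline's near line.
- shaker: Small steel pepper shaker, 42 mm wide, 82 mm tall, standing beside or between the two mats; bystander. Origin: centre of its underside.
- tin: Food can, 60 mm wide, 100 mm tall, standing on the left; bystander. Origin: centre of its underside.
- cruet: Green glass cruet, 72 mm wide, 165 mm tall, standing on a round wooden turntable (250 mm wide, 30 mm high) at the left; bystander. Origin: centre of its underside.
- salt_dish: White ceramic salt dish, 90 mm wide, 35 mm high, on the turntable; bystander. Origin: centre of its underside.
- masher: Wooden masher, 235 mm long, 68 mm thick, lying on the right side; bystander. Origin: on the table under its thick half.
- bucket_lid: Red plastic bucket lid, 200 mm wide, 16 mm high, lying flat on the right side; bystander. Origin: centre of its underside.
Mind the look-alikes: they are no part of the job. Leave any orange or pink look-alike of the short_carton alone.

How it is judged:
By the outcome, as a careful person would: the job done as asked, in the order asked, and still so for the second after the job is handed in, with the robot touching nothing.
It also fails if it takes over 48 s, if anything falls off the work surface, if the arm or the gripper's body presses on something with over 40 N, if the wrist force passes 120 N, or if a joint passes its speed limit or range.

ROBOT

A 6-joint arm with a two-finger parallel gripper is mounted at the origin on the work surface. World frame = base frame: x ahead of the robot, y to its left, z up, the work surface at z = 0. Lengths are in mm, angles in degrees, forces in N, time in s.
With the tool pointing down it reaches from about 350 to 850 mm from the base axis. Payload 8.1 kg.
Tool frame: the origin (TCP) lies midway between the tips of the shut fingers; the grasp point (between the pads) lies 19 mm behind it; z points along the fingers, y is the line along which they close (so a half turn about z gives the same grasp; the last joint's range is limited). The gripper opens to 85 mm and grips with 20 to 120 N. Pads are 22 mm wide; open, the fingers measure 114 mm over their backs; the gripper's body (76 mm by 85 mm) begins 54 mm behind the grasp point. The pads swing forward as they close: fully open they stand 13 mm farther back than shut.
Start: joints at [-82.128, 7.471, 85.268, -0, 87.261, -4.893], TCP at [132.597, -585.169, 207.192] pointing down, gripper open.
Joint ranges: [-169.43, 169.43], [-51.17, 129.36], [1.28, 143.12], [-76.62, 256.62], [0, 156.53], [-152.29, 152.29]. Speed limits (degrees/s): [136.94, 136.94, 159.86, 180, 180, 180].

INTERFACE

Orientations are given as [roll, pitch, yaw] about the fixed x, y, z axes, in that order (R = Rz(yaw) Ry(pitch) Rx(roll)).
In Python, from bench import r gives the robot as it stands.
- The arm moves only by the tool send_rows, never from a script. Its argument "increments" is a list of rows, each a list of 6 numbers: the shift along the tool's x, y, z in mm, then the turn, a rotation vector about the tool's x, y, z in rad. A call has 1 to 5 rows; each row shifts and turns the commanded pose from where the row before left it, along the tool's axes as they then stand; what a row does not reach is not made up. A row lasts 1/8 s, in which the tool goes at most 62.5 mm and 10.7 degrees, less where a joint would pass 70% of its speed; a pose out of reach is approached as far as the arm can. A call is refused whole if a number of a shift passes 62.5 or a number of a turn 0.188, either way. A call with a gripper value outside its range is refused whole. "grip" is the closure, from -1 (fully open) to 1 (shut), set as the call begins (left out, the last holds). The fingers move at their own pace and stop on an object; "grip_force" is the grip in N (left out, the last holds). Time passes only in rows, so rows that do not move let the fingers close. It gives the time, the measured TCP pose, the force, the opening and the grip force at its end, in the units of the state.
- r.sense(): the state, without advancing time (a new reading comes with each control period).
- r.snapshot(name): name is "scene" or "top"; returns a dict with "img" (480x640x3 uint8, blue, green, red), "z_map" (480x640 float32, mm along the optical axis (not along the pixel's ray), 0 where there is no reading), "fx", "fy", "cx", "cy" (pixels), "view" (4x4, takes a point from world to camera coordinates). Camera axes: x right, y down, z forward; pixel columns grow to the right and rows downward; lengths in mm; the calibration is good to about 2 mm. A picture is of the moment at which its call begins.
- r.hand_in(): hands the job in; it is judged then, once.
The state is a dict: "time": time; "joint_pos": joint angles; "qd": joint speeds; "joint_efforts": joint torques, N m; "tool_pos": TCP position; "tcp_rot": TCP orientation; "ft_force": force on the tool from outside, world axes, zero at the start; "wrist_torque": the same for the moment, N m; "finger_gap": finger opening in mm; "grip_force": force on a finger pad.
Only numpy, scipy, OpenCV 4.12 (cv2) and the standard library are available. Lean on these libraries where they do the work, as an engineer would, in place of code of your own. Each camera call takes 0.05 s, during which the arm holds its last target. There are 200 camera calls.

## Working session

There is one attempt and no reset: what is moved stays moved. The work goes in short steps, Python scripts to look and compute and a tool call to move; the robot and the scene stay as the last step left them, time stands still between calls to the robot, and variables do not carry over. Pictures are saved under pics/ and viewed, at most 10 in all, crops included, and the job is handed in when it is done.

Besides the shell and the picture viewer there is one more tool, called after "Call:" by a JSON object that holds its "method" and its "body", one argument or row to a line. send_rows: Moves the arm, as the interface text tells. Its arguments: {"type":"object","properties":{"increments":{"type":"array"},"grip":{"type":"number"},"grip_force":{"type":"number"}},"required":["increments"]}

```bash
mkdir -p pics; ls; python3 - <<'E'
from bench import r
import cv2,pickle
for n in("scene","top"):
    s=r.snapshot(n);cv2.imwrite(f"pics/{n}0.png",s["img"]);pickle.dump(s,open(n+".pkl","wb"));print(n,s["fx"],s["cx"],s["cy"],s["view"])
print(r.sense())
E
```

```text
pics
scene 561.5312818685028 314.45803389074996 232.3809868161621 [[-3.09653726e-02  9.99479106e-01 -9.09186780e-03 -4.02179937e+01]
 [ 7.49153298e-01  1.71863678e-02 -6.62173666e-01 -2.49548270e+02]
 [-6.61672488e-01 -2.73156570e-02 -7.49295251e-01  1.83156999e+03]
 [ 0.00000000e+00  0.00000000e+00  0.00000000e+00  1.00000000e+00]]
top 495.013405197909 326.18265320256626 235.20961997471593 [[ 9.69455760e-05 -9.99878086e-01 -1.56142354e-02  4.72792249e+01]
 [-9.93983304e-01  1.61390237e-03 -1.09519797e-01  5.05538182e+02]
 [ 1.09531645e-01  1.55309068e-02 -9.93861967e-01  1.56641881e+03]
 [ 0.00000000e+00  0.00000000e+00  0.00000000e+00  1.00000000e+00]]
{'time': 0.1, 'joint_pos': array([-8.21261098e+01,  7.50990723e+00,  8.53228946e+01,  5.70057780e-04,
        8.72627533e+01, -4.89421386e+00]), 'qd': array([-0.00863368, -0.07924073, -0.10989716,  0.0657922 , -0.03448016,
       -0.01752546]), 'joint_efforts': array([ 1.33161866e-03, -5.70954573e+01, -5.01940441e+01, -6.60253386e-05,
        8.17815046e-03, -1.12576487e-05]), 'tool_pos': array([ 132.54319179, -584.62562834,  206.25987644]), 'tcp_rot': array([-1.79904842e+02, -8.71969754e-03,  1.27680691e+01]), 'ft_force': array([ 0.83496298,  0.99448335, -0.12681573]), 'wrist_torque': array([-0.01928458, -0.01247463, -0.02998627]), 'grip_force': 0.0, 'finger_gap': 85.34847997775495}
```

View pics/scene0.png

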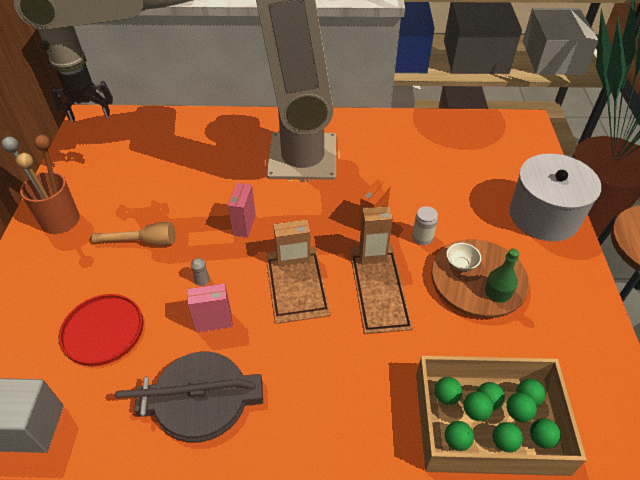

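View pics/top0.png

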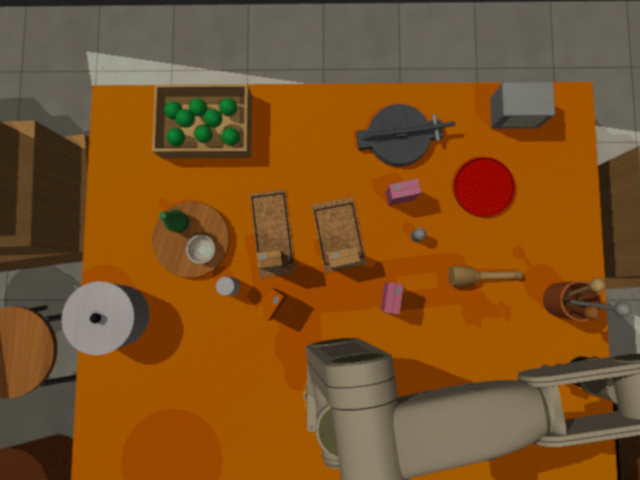

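The scene view shows the short carton at (292,242) and the tall one at (376,235). The orange look-alike is just behind the tall one, at about (375,190). Next I'll measure the carton tops by depth and the outlines in an enlarged top crop.

```bash
cat > h.py <<'E'
import numpy as np,cv2,pickle
def world(s):
    v,u=np.mgrid[0:480,0:640];z=s["z_map"]
    c=np.stack([(u-s["cx"])/s["fx"]*z,(v-s["cy"])/s["fy"]*z,z],-1)
    V=s["view"];return (c-V[:3,3])@V[:3,:3]   # R^T(c-t)
def ray(s,u,v,z):
    V=s["view"];d=np.array([(u-s["cx"])/s["fx"],(v-s["cy"])/s["fy"],1])@V[:3,:3];o=-V[:3,:3].T@V[:3,3]
    return o+d*(z-o[2])/d[2]
E
python3 - <<'E'
from h import *
for n in("scene","top"):
    s=pickle.load(open(n+".pkl","rb"));W=world(s);ok=s["z_map"]>0
    for nm,z,b in(("tall",179,(300,700,-60,250)),("short",129,(300,700,-150,90))):
        m=ok&(abs(W[...,2]-z)<8)&(W[...,0]>b[0])&(W[...,0]<b[1])&(W[...,1]>b[2])&(W[...,1]<b[3])
        k,l,st,_=cv2.connectedComponentsWithStats(m.astype(np.uint8))
        for i in range(1,k):
            if st[i,4]>30:
                P=W[l==i];print(n,nm,st[i],P.mean(0).round(1),cv2.minAreaRect(P[:,:2].astype(np.float32)))
    # everything 20..200 high in the region
    m=ok&(W[...,2]>20)&(W[...,2]<400)&(W[...,0]>250)&(W[...,0]<900)&(abs(W[...,1])<330)
    k,l,st,_=cv2.connectedComponentsWithStats(m.astype(np.uint8))
    for i in range(1,k):
        if st[i,4]>60:
            P=W[l==i];print(n,st[i],np.percentile(P,[1,99],axis=0).round(0).tolist())
s=pickle.load(open("top.pkl","rb"))["img"][180:300,230:390];cv2.imwrite("pics/tc.png",cv2.resize(s,None,fx=5,fy=5,interpolation=3))
s=pickle.load(open("scene.pkl","rb"))["img"][170:340,250:450];cv2.imwrite("pics/sc.png",cv2.resize(s,None,fx=3.5,fy=3.5,interpolation=3))
E
```

```text
scene tall [362 206  31  17 419] [425.2 212.  178.4] ((421.3426818847656, 212.02493286132812), (51.10927963256836, 70.30404663085938), 7.442121505737305)
scene short [240 193   9  16  90] [ 327.7 -141.6  125.1] ((329.11029052734375, -141.26426696777344), (18.27761459350586, 57.64755630493164), 85.6866226196289)
scene short [273 220  37  20 518] [434.1  -5.  128.4] ((431.4936828613281, -5.216461181640625), (51.091651916503906, 90.03182220458984), 12.549055099487305)
scene [ 228  183   27   51 1057] [[266.0, -182.0, 21.0], [358.0, -126.0, 129.0]]
scene [ 359  182   34   79 2192] [[258.0, 175.0, 23.0], [450.0, 256.0, 182.0]]
scene [ 273  220   38   43 1365] [[406.0, -50.0, 22.0], [463.0, 42.0, 134.0]]
scene [191 258  17  24 306] [[496.0, -262.0, 21.0], [529.0, -227.0, 84.0]]
scene [ 187  284   45   45 1588] [[614.0, -236.0, 22.0], [671.0, -146.0, 129.0]]
scene [ 132  352  131   67 6093] [[749.0, -324.0, 24.0], [899.0, -58.0, 67.0]]
scene [417 356  18  69 660] [[772.0, 300.0, 21.0], [899.0, 329.0, 94.0]]
top tall [257 250  25  19 374] [419.8 210.4 179. ] ((419.8039855957031, 210.23583984
[... 324 characters left out ...]
04395, 51.11255645751953), 86.2082290649414)
top [237 111  14  46 323] [[767.0, 298.0, 21.0], [898.0, 328.0, 98.0]]
top [ 357  114   87   52 3075] [[742.0, -324.0, 22.0], [898.0, -61.0, 67.0]]
top [386 179  35  26 630] [[607.0, -241.0, 27.0], [664.0, -148.0, 133.0]]
top [412 228  15  14 148] [[488.0, -264.0, 21.0], [523.0, -229.0, 86.0]]
top [328 247  32  22 491] [[399.0, -51.0, 46.0], [456.0, 37.0, 137.0]]
top [257 250  31  21 509] [[394.0, 174.0, 29.0], [444.0, 245.0, 186.0]]
top [233 281   7  11  64] [[327.0, 324.0, 25.0], [358.0, 330.0, 103.0]]
top [381 283  23  32 557] [[262.0, -181.0, 29.0], [351.0, -128.0, 132.0]]
top [255 289  32  29 529] [[250.0, 175.0, 30.0], [332.0, 252.0, 133.0]]
```

View pics/tc.png

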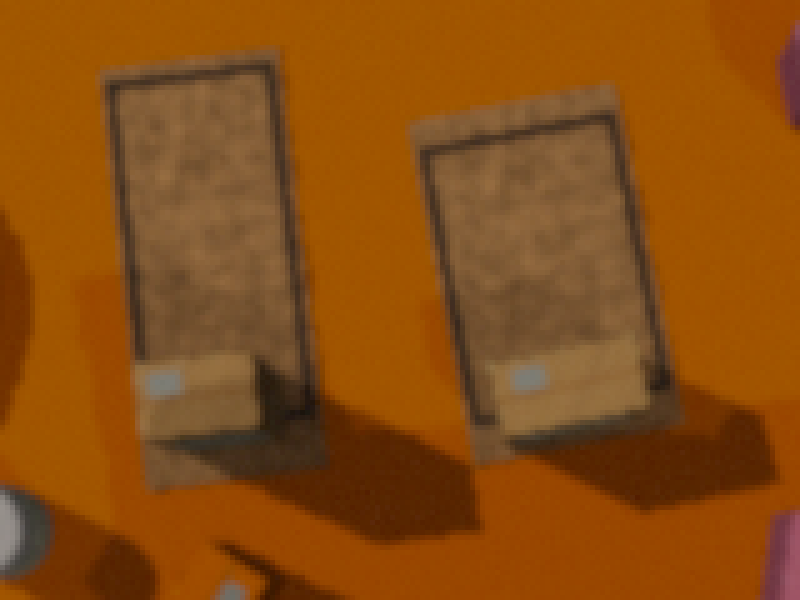

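View pics/sc.png

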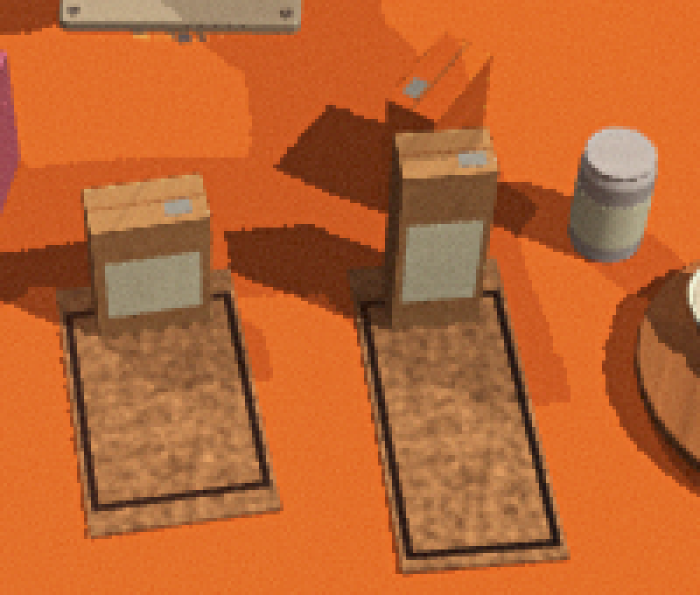

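Top crop (5x, offset 230,180): the long outline's corners are at about (112,86), (271,68) and (312,413). The short outline's corners are at (425,152), (612,116), (662,385) and (480,422). Both cartons stand at the near ends, and nothing lies in their fall zones.

```bash
python3 - <<'E'
from h import *
s=pickle.load(open("top.pkl","rb"));q=pickle.load(open("scene.pkl","rb"))
T=lambda p:ray(s,(p[0]+.5)/5-.5+230,(p[1]+.5)/5-.5+180,4)[:2]
S=lambda p:ray(q,(p[0]+.5)/3.5-.5+250,(p[1]+.5)/3.5-.5+170,4)[:2]
for nm,F,L in(("longT",T,[(112,86),(271,68),(312,413)]),("shortT",T,[(425,152),(612,116),(662,385),(480,422)]),
  ("longS",S,[(556,543),(410,555),(363,306),(496,291)]),("shortS",S,[(268,484),(96,508),(68,314),(226,293)])):
    P=np.array([F(p) for p in L]);d=np.diff(P,axis=0)
    print(nm,P.round(1).tolist(),np.hypot(*d.T).round(1),np.degrees(np.arctan2(d[:,1],d[:,0])).round(1))
    print("  centre",(P[0]+P[2])/2)
# tall obstacles near transit
for n,x in(("scene",q),("top",s)):
    W=world(x);m=(x["z_map"]>0)&(W[...,2]>60)&(W[...,0]>150)&(W[...,0]<420)&(W[...,1]>-620)&(W[...,1]<-350)
    k,l,st,_=cv2.connectedComponentsWithStats(m.astype(np.uint8))
    for i in range(1,k):
        if st[i,4]>30:P=W[l==i];print(n,st[i],P.min(0).round(),P.max(0).round())
E
```

```text
longT [[636.4, 292.6], [648.2, 187.4], [420.0, 158.5]] [105.8 229.9] [ -83.6 -172.8]
  centre [528.22314949 225.55282418]
shortT [[591.7, 85.4], [615.4, -37.7], [438.1, -69.2], [414.1, 49.2]] [125.3 180.1 120.8] [ -79.1 -169.9  101.4]
  centre [514.90933749   8.09760603]
longS [[637.2, 294.4], [649.7, 190.3], [423.6, 160.4], [405.9, 265.6]] [104.8 228.1 106.7] [ -83.1 -172.5   99.6]
  centre [530.37779893 227.41455264]
shortS [[592.2, 88.7], [616.0, -35.4], [437.1, -70.8], [412.9, 52.4]] [126.3 182.4 125.6] [ -79.1 -168.8  101.1]
  centre [514.64873333   8.9212943 ]
scene [  14    0  128   98 4670] [ 150. -620.  326.] [ 209. -351.  621.]
scene [68 92 10 17 73] [ 150. -620.  293.] [ 163. -587.  342.]
scene [150 222  20  14 178] [ 356. -400.   60.] [ 405. -350.   73.]
top [454 268  22  16 197] [ 352. -417.   60.] [ 398. -350.   76.]
top [ 519  354  121   33 2614] [ 150. -598.  357.] [ 201. -350.  654.]
```

Call:
{"method": "send_rows", "body": {
  "increments": [
    [20, -22, -10, 0, 0, 0],
    [37, -41.5, -10, 0, 0, 0],
    [37, -41.5, -10, 0, 0, 0],
    [37, -41.5, -10, 0, 0, 0],
    [37, -41.5, -4, 0, 0, 0]
  ],
  "grip": 1,
  "grip_force": 30
}}

```text
time: 0.72
tool_pos: [255.5, -363.2, 251.5]
tcp_rot: [180.0, -0.0, 12.7]
ft_force: [0.1, 0.1, -0.0]
finger_gap: -0.1
grip_force: 0.0
```

Call:
{"method": "send_rows", "body": {
  "increments": [
    [40, -45, 0, 0, 0, 0],
    [40, -45, 0, 0, 0, 0],
    [40, -45, 0, 0, 0, 0],
    [40, -45, 0, 0, 0, 0],
    [40, -45, 0, 0, 0, 0]
  ]
}}

```text
time: 1.35
tool_pos: [400.7, -99.2, 251.1]
tcp_rot: [180.0, -0.0, 12.8]
ft_force: [1.0, -0.8, -0.1]
finger_gap: 0.1
grip_force: 0.0
```

Call:
{"method": "send_rows", "body": {
  "increments": [
    [5, -50, 0, 0, 0, 0],
    [5, -50, 0, 0, 0, 0],
    [5, -50, 0, 0, 0, 0],
    [5, -50, 0, 0, 0, 0],
    [5, -40, 0, 0, 0, 0]
  ]
}}

```text
time: 1.98
tool_pos: [370.9, 140.3, 251.0]
tcp_rot: [-180.0, 0.0, 12.8]
ft_force: [0.7, 0.1, 0.1]
finger_gap: -0.1
grip_force: 0.0
```

Call:
{"method": "send_rows", "body": {
  "increments": [
    [2.5, -32, 0, 0, 0, 0],
    [2.5, -31.5, 0, 0, 0, 0],
    [0, 0, 0, 0, 0, 0.098],
    [0, 0, 30, 0, 0, 0],
    [0, 0, 0, 0, 0, 0]
  ]
}}

```text
time: 2.6
tool_pos: [360.7, 201.0, 218.7]
tcp_rot: [179.9, 0.3, 7.2]
ft_force: [0.7, -0.0, 0.2]
finger_gap: 0.0
grip_force: 0.0
```

Call:
{"method": "send_rows", "body": {
  "increments": [
    [0, 0, 30, 0, 0, 0],
    [0, 0, 25, 0, 0, 0],
    [0, 0, 8, 0, 0, 0],
    [0, 0, 0, 0, 0, 0],
    [0, 0, 0, 0, 0, 0]
  ]
}}

```text
time: 3.22
tool_pos: [363.2, 201.8, 159.7]
tcp_rot: [-180.0, -0.1, 7.1]
ft_force: [0.2, 0.2, 0.3]
finger_gap: 0.3
grip_force: 0.0
```

```bash
python3 - <<'E'
from bench import r
import cv2
s=r.snapshot("scene")["img"][140:340,250:450];cv2.imwrite("pics/a.png",cv2.resize(s,None,fx=3,fy=3,interpolation=3))
E
```

```text
(no output)
```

View pics/a.png

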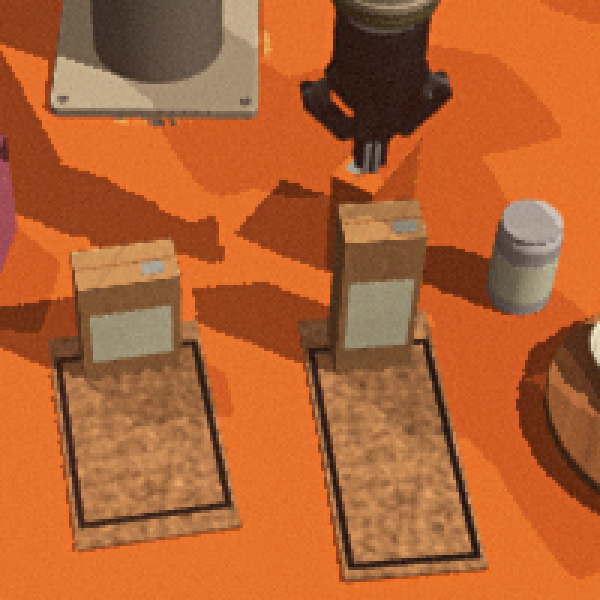

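The shut fingers are at (370,155), centred behind the tall carton's top and clear above the orange look-alike. Now pushing slowly.

Call:
{"method": "send_rows", "body": {
  "increments": [
    [3, -1.5, 0, 0, 0, 0],
    [4, 0, 0, 0, 0, 0],
    [4, 0, 0, 0, 0, 0],
    [4, 0, 0, 0, 0, 0],
    [4, 0, 0, 0, 0, 0]
  ]
}}

```text
time: 3.9
tool_pos: [381.4, 205.4, 158.1]
tcp_rot: [180.0, 0.0, 7.1]
ft_force: [0.1, 0.1, -0.3]
finger_gap: -0.0
grip_force: 0.0
```

Call:
{"method": "send_rows", "body": {
  "increments": [
    [4, 0, 0, 0, 0, 0],
    [4, 0, 0, 0, 0, 0],
    [4, 0, 0, 0, 0, 0],
    [4, 0, 0, 0, 0, 0],
    [4, 0, 0, 0, 0, 0]
  ]
}}

```text
time: 4.53
tool_pos: [401.2, 207.9, 158.2]
tcp_rot: [-180.0, -0.0, 7.1]
ft_force: [-0.1, -0.1, -0.2]
finger_gap: -0.1
grip_force: 0.0
```

Call:
{"method": "send_rows", "body": {
  "increments": [
    [5, 0, 0, 0, 0, 0],
    [5, 0, 0, 0, 0, 0],
    [5, 0, 0, 0, 0, 0],
    [5, 0, 0, 0, 0, 0],
    [5, 0, 0, 0, 0, 0]
  ]
}}

```text
time: 5.15
tool_pos: [426.1, 211.1, 158.2]
tcp_rot: [-180.0, 0.0, 7.2]
ft_force: [0.3, -0.3, 1.4]
finger_gap: -0.2
grip_force: 0.0
```

```bash
python3 - <<'E'
from bench import r
import cv2
s=r.snapshot("scene")["img"][140:340,250:450];cv2.imwrite("pics/b.png",cv2.resize(s,None,fx=3,fy=3,interpolation=3))
E
```

```text
(no output)
```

View pics/b.png

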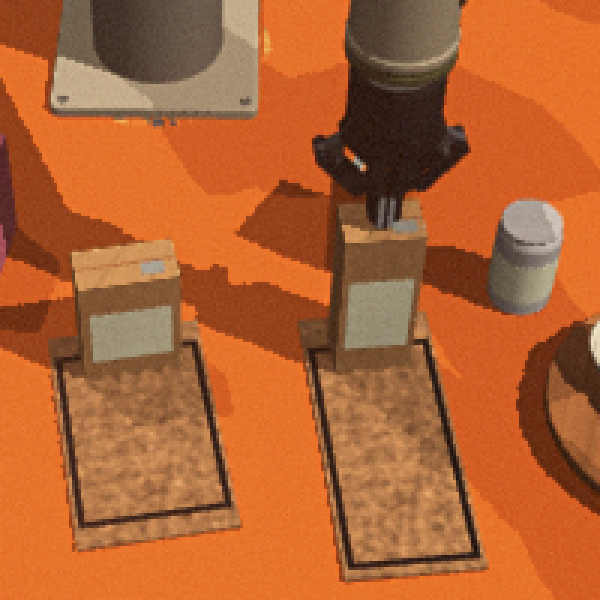

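The carton stands unchanged, with the fingertips drawn at about (385,225) in front of its top rather than pushing it. I need the depth data here before moving on.

```bash
python3 - <<'E'
from bench import r
from h import *
st=r.sense();print(st["tool_pos"],st["tcp_rot"],st["ft_force"],st["joint_pos"])
for n in("scene","top"):
    s=r.snapshot(n);W=world(s);pickle.dump(s,open(n+"2.pkl","wb"))
    if n=="scene":
        for v in range(200,222,2):
            print(v,[tuple(W[v,u].round().astype(int).tolist()) for u in range(366,392,4)])
    m=(s["z_map"]>0)&(abs(W[...,2]-179)<6)&(abs(W[...,0]-425)<60)&(abs(W[...,1]-212)<50)
    P=W[m];print(n,m.sum(),P.min(0),P.max(0)) if m.sum() else None
E
```

```text
[426.54021879 211.04351688 158.19849733] [ 1.79999270e+02 -1.97611794e-02  7.14315926e+00] [-1.24206902 -0.62569655 -0.69469963] [ 2.01532972e+01 -1.05336368e+01  1.08094601e+02 -5.20524209e-03
  8.24199463e+01  1.03010824e+02]
200 [(441, 180, 245), (437, 190, 241), (447, 199, 251), (445, 209, 249), (437, 219, 242), (431, 230, 236), (433, 239, 238)]
202 [(442, 181, 239), (444, 190, 241), (438, 200, 235), (438, 210, 235), (439, 219, 236), (429, 230, 227), (437, 239, 235)]
204 [(442, 181, 231), (444, 190, 234), (441, 200, 231), (440, 210, 230), (439, 220, 230), (274, 253, 62), (215, 273, 1)]
206 [(326, 192, 106), (331, 202, 111), (441, 201, 224), (437, 211, 221), (438, 221, 221), (273, 254, 52), (218, 273, -4)]
208 [(409, 185, 183), (404, 195, 179), (435, 202, 211), (442, 211, 219), (434, 222, 211), (404, 236, 180), (227, 273, -3)]
210 [(415, 185, 183), (410, 195, 177), (435, 203, 204), (434, 212, 203), (430, 223, 199), (412, 235, 181), (411, 246, 180)]
212 [(418, 185, 178), (419, 195, 179), (432, 203, 194), (437, 213, 199), (432, 223, 194), (420, 235, 182), (419, 245, 181)]
214 [(428, 184, 182), (425, 195, 179), (431, 204, 185), (439, 213, 194), (423, 225, 177), (424, 235, 179), (424, 245, 179)]
216 [(432, 184, 179), (429, 195, 176), (430, 205, 177), (433, 214, 181), (429, 225, 176), (432, 234, 180), (431, 244, 179)]
218 [(439, 184, 178), (442, 194, 182), (439, 204, 179), (438, 214, 178), (442, 224, 183), (440, 234, 181), (441, 243, 183)]
220 [(445, 184, 178), (444, 194, 178), (444, 204, 178), (442, 214, 175), (441, 224, 174), (440, 234, 174), (439, 245, 173)]
scene 304 [394.83185107 175.01603093 173.33544028] [452.35608164 249.14332176 184.26814193]
top 8 [399.13699989 198.70925033 173.70442122] [405.2733626  207.4106689  184.07801689]
```

```bash
python3 - <<'E'
from h import *
s=pickle.load(open("scene2.pkl","rb"));V=s["view"]
for p in [(374,203,158),(374,203,180),(363,203,158),(374,203,170)]:
    c=V[:3,:3]@np.array(p)+V[:3,3];u=s["fx"]*c[0]/c[2]+s["cx"];v=s["fy"]*c[1]/c[2]+s["cy"]
    print(p,u,v,"crop",(u-250)*3,(v-140)*3)
a=s["img"][185:245,340:415];cv2.imwrite("pics/c.png",cv2.resize(a,None,fx=8,fy=8,interpolation=0))
E
```

```text
(374, 203, 158) 372.01160539038676 205.26929543653853 crop 366.0348161711603 195.80788630961558
(374, 203, 180) 372.59097191673936 199.2934751946312 crop 367.7729157502181 177.88042558389364
(363, 203, 158) 371.8564862272133 202.25040141399626 crop 365.56945868163984 186.75120424198877
(374, 203, 170) 372.32599178220556 202.02658727416224 crop 366.9779753466167 186.07976182248672
```

View pics/c.png

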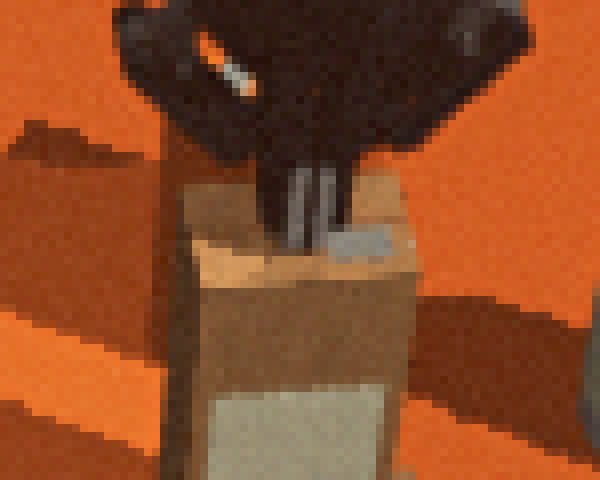

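The crop and depth agree: the fingertips (crop 310,248) hover at z≈180 above the carton top, though the state reports 158. So the real tips sit about 25 mm above the reported TCP. The carton hasn't been touched. I'll back out and go lower, then check the tip height by depth before pushing.

Call:
{"method": "send_rows", "body": {
  "increments": [
    [0, 0, -8, 0, 0, 0],
    [0, 0, -12, 0, 0, 0],
    [-20, 0, 0, 0, 0, 0],
    [-25, 0, 0, 0, 0, 0],
    [-18, 0, 0, 0, 0, 0]
  ]
}}

```text
time: 5.92
tool_pos: [362.8, 203.2, 179.3]
tcp_rot: [-180.0, -0.1, 7.2]
ft_force: [-0.5, 0.1, -0.6]
finger_gap: 0.4
grip_force: 0.0
```

Call:
{"method": "send_rows", "body": {
  "increments": [
    [0, 0, 0, 0, 0, 0],
    [0, 0, 20, 0, 0, 0],
    [0, 0, 18, 0, 0, 0],
    [0, 0, 9, 0, 0, 0],
    [0, 0, 0, 0, 0, 0]
  ]
}}

```text
time: 6.55
tool_pos: [362.8, 202.9, 130.4]
tcp_rot: [180.0, 0.1, 7.1]
ft_force: [0.4, -1.6, -0.0]
finger_gap: -0.2
grip_force: 0.0
```

```bash
cat > tip.py <<'E'
from bench import r
from h import *
import sys
x,y,_=r.sense()["tool_pos"];print(r.sense()["tool_pos"],r.sense()["finger_gap"])
s=r.snapshot("scene");W=world(s)
m=(s["z_map"]>0)&(abs(W[...,0]-x)<25)&(abs(W[...,1]-y)<25)&(W[...,2]>60)
P=W[m];print(m.sum(),np.percentile(P,[0,1,5,10,50],axis=0).round(1).tolist())
h,e=np.histogram(P[:,2],bins=range(60,300,8));print(dict(zip(e.tolist(),h.tolist())))
for z in range(120,240,16):
    q=P[abs(P[:,2]-z)<8]
    if len(q):print(z,len(q),q.min(0).round().tolist(),q.max(0).round().tolist())
v,u=np.nonzero(m)
a=s["img"][165:245,330:430];cv2.imwrite("pics/%s.png"%sys.argv[1],cv2.resize(a,None,fx=7,fy=7,interpolation=0))
E
python3 tip.py d
```

```text
[362.78981689 202.92682369 130.36352817] -0.1801481294893116
819 [[338.4, 178.0, 114.8], [343.7, 178.9, 161.6], [353.9, 181.6, 170.8], [359.2, 184.7, 185.1], [375.3, 205.6, 255.5]]
{60: 0, 68: 0, 76: 0, 84: 0, 92: 0, 100: 0, 108: 1, 116: 1, 124: 0, 132: 0, 140: 0, 148: 0, 156: 14, 164: 28, 172: 20, 180: 23, 188: 22, 196: 46, 204: 56, 212: 27, 220: 28, 228: 33, 236: 40, 244: 45, 252: 48, 260: 37, 268: 2, 276: 0, 284: 0}
120 2 [338.0, 207.0, 115.0] [342.0, 212.0, 122.0]
152 4 [368.0, 193.0, 157.0] [374.0, 208.0, 160.0]
168 51 [352.0, 190.0, 160.0] [380.0, 218.0, 176.0]
184 45 [367.0, 191.0, 176.0] [377.0, 217.0, 192.0]
200 80 [349.0, 179.0, 192.0] [383.0, 228.0, 208.0]
216 68 [354.0, 179.0, 208.0] [383.0, 228.0, 224.0]
232 70 [371.0, 180.0, 224.0] [385.0, 228.0, 240.0]
```

View pics/d.png

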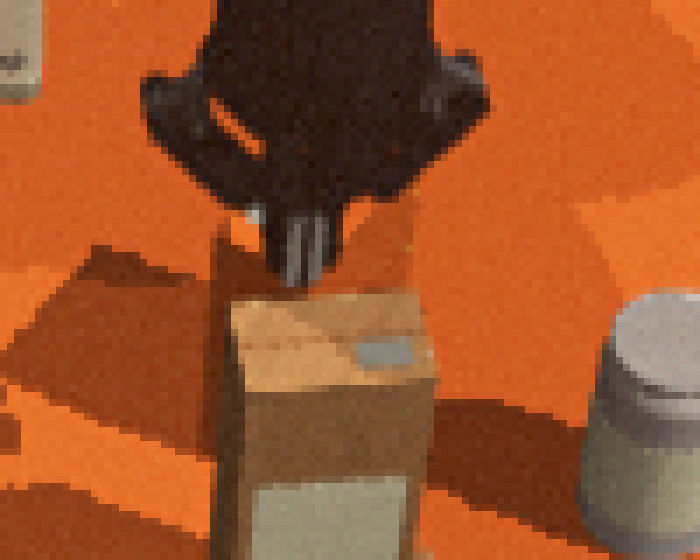

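By depth, the tips are now at z≈158 and y≈204, just behind the tall carton's top edge at crop (305,285). Pushing.

Call:
{"method": "send_rows", "body": {
  "increments": [
    [5, 0, 0, 0, 0, 0],
    [5, 0, 0, 0, 0, 0],
    [4, 0, 0, 0, 0, 0],
    [4, 0, 0, 0, 0, 0],
    [4, 0, 0, 0, 0, 0]
  ]
}}

```text
time: 7.22
tool_pos: [385.4, 206.0, 131.2]
tcp_rot: [-180.0, 0.0, 7.2]
ft_force: [0.2, 0.2, -0.5]
finger_gap: -0.2
grip_force: 0.0
```

Call:
{"method": "send_rows", "body": {
  "increments": [
    [4, 0, 0, 0, 0, 0],
    [4, 0, 0, 0, 0, 0],
    [4, 0, 0, 0, 0, 0],
    [4, 0, 0, 0, 0, 0],
    [4, 0, 0, 0, 0, 0]
  ]
}}

```text
time: 7.85
tool_pos: [405.2, 208.5, 131.2]
tcp_rot: [-180.0, -0.0, 7.2]
ft_force: [-0.2, -0.2, -0.7]
finger_gap: -0.1
grip_force: 0.2
```

Call:
{"method": "send_rows", "body": {
  "increments": [
    [4, 0, 0, 0, 0, 0],
    [4, 0, 0, 0, 0, 0],
    [4, 0, 0, 0, 0, 0],
    [4, 0, 0, 0, 0, 0],
    [4, 0, 0, 0, 0, 0]
  ]
}}

```text
time: 8.48
tool_pos: [425.0, 210.9, 131.2]
tcp_rot: [180.0, -0.0, 7.1]
ft_force: [1.3, -0.0, -0.6]
finger_gap: -0.1
grip_force: 0.0
```

```bash
cat > box.py <<'E'
from bench import r
from h import *
print(r.sense()["tool_pos"])
B={"tall":(395,670,150,300),"short":(395,640,-90,105)}
for n in("scene","top"):
    s=r.snapshot(n);W=world(s);pickle.dump(s,open(n+"3.pkl","wb"))
    for k,b in B.items():
        m=(s["z_map"]>0)&(W[...,0]>b[0])&(W[...,0]<b[1])&(W[...,1]>b[2])&(W[...,1]<b[3])&(W[...,2]>20)
        P=W[m];t=P[abs(P[:,2]-49)<6]
        print(n,k,"z95",np.percentile(P[:,2],95).round(),"flat pts",len(t),cv2.minAreaRect(t[:,:2].astype(np.float32)) if len(t)>50 else "")
E
python3 box.py
```

```text
[425.04398371 210.92078282 131.18128217]
scene tall z95 566.0 flat pts 60 ((449.79595947265625, 206.53675842285156), (81.18569946289062, 36.63318634033203), 67.06452178955078)
scene short z95 131.0 flat pts 106 ((450.88726806640625, -8.772666931152344), (98.84978485107422, 38.57817459106445), 78.27780151367188)
top tall z95 572.0 flat pts 2 
top short z95 134.0 flat pts 5
```

Call:
{"method": "send_rows", "body": {
  "increments": [
    [3, 0, 0, 0, 0, 0],
    [3, 0, 0, 0, 0, 0],
    [3, 0, 0, 0, 0, 0],
    [3, 0, 0, 0, 0, 0],
    [3, 0, 0, 0, 0, 0]
  ]
}}

```text
time: 9.2
tool_pos: [439.9, 212.8, 131.2]
tcp_rot: [-180.0, -0.0, 7.2]
ft_force: [-0.1, 0.2, 0.3]
finger_gap: 0.0
grip_force: 0.0
```

Call:
{"method": "send_rows", "body": {
  "increments": [
    [0, 0, 0, 0, 0, 0],
    [0, 0, 0, 0, 0, 0],
    [0, 0, 0, 0, 0, 0],
    [0, 0, 0, 0, 0, 0],
    [0, 0, 0, 0, 0, 0]
  ]
}}

```text
time: 9.82
tool_pos: [439.6, 212.8, 131.2]
tcp_rot: [-180.0, -0.0, 7.2]
ft_force: [-0.8, 0.4, 0.1]
finger_gap: -0.0
grip_force: 0.0
```

```bash
sed -i 's/(W\[...,2\]>20)/(W[...,2]>20)\&(W[...,2]<190)/' box.py; python3 box.py; python3 - <<'E'
from h import *
s=pickle.load(open("scene3.pkl","rb"))["img"][140:340,250:450];cv2.imwrite("pics/e.png",cv2.resize(s,None,fx=3,fy=3,interpolation=3))
E
```

```text
[439.62970901 212.77744963 131.23093253]
scene tall z95 157.0 flat pts 1533 ((533.4492797851562, 226.20367431640625), (180.80271911621094, 71.02666473388672), 6.94453239440918)
scene short z95 131.0 flat pts 98 ((449.91705322265625, -7.778865814208984), (97.23697662353516, 34.59428405761719), 80.3868637084961)
top tall z95 55.0 flat pts 392 ((544.6273193359375, 226.6890869140625), (147.91116333007812, 70.64083099365234), 6.943552494049072)
top short z95 134.0 flat pts 4
```

View pics/e.png

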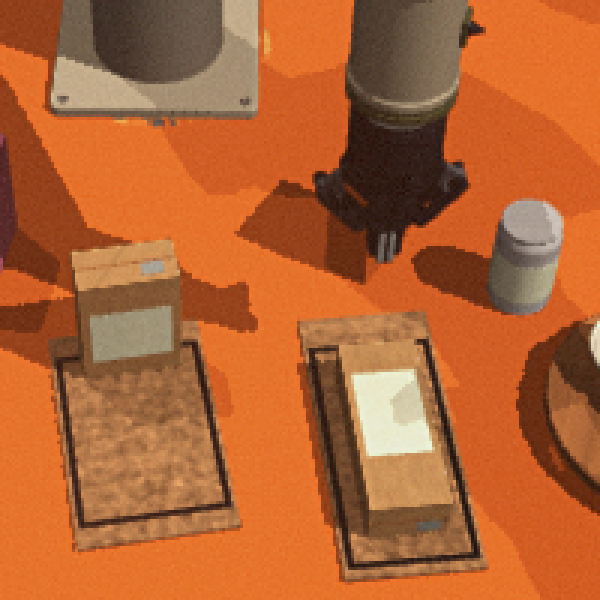

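The tall carton lies flat inside the long outline: centre about (532,226), yaw 6.9°, against the outline's (529,226) and 7.2°. On to the short one.

Call:
{"method": "send_rows", "body": {
  "increments": [
    [-5, 0, -30, 0, 0, 0],
    [-10, 21, -30, 0, 0, 0],
    [-16, 40, 0, 0, 0, 0],
    [-16, 40, 0, 0, 0, 0],
    [-16, 40, 0, 0, 0, 0]
  ]
}}

```text
time: 10.55
tool_pos: [394.3, 64.0, 191.4]
tcp_rot: [180.0, -0.0, 7.2]
ft_force: [0.5, 0.0, -0.1]
finger_gap: 0.1
grip_force: 0.0
```

Call:
{"method": "send_rows", "body": {
  "increments": [
    [-16, 40, 0, 0, 0, 0],
    [-16, 40, 0, 0, 0, 0],
    [0, 0, 0, 0, 0, -0.082],
    [0, 0, 0, 0, 0, 0],
    [0, 0, 0, 0, 0, 0]
  ]
}}

```text
time: 11.18
tool_pos: [373.0, -18.0, 191.3]
tcp_rot: [-180.0, -0.0, 11.8]
ft_force: [0.2, 1.0, 0.1]
finger_gap: -0.3
grip_force: 0.0
```

Call:
{"method": "send_rows", "body": {
  "increments": [
    [0, 0, 30, 0, 0, 0],
    [0, 0, 30, 0, 0, 0],
    [0, 0, 30, 0, 0, 0],
    [0, 0, 16, 0, 0, 0],
    [0, 0, 0, 0, 0, 0]
  ]
}}

```text
time: 11.8
tool_pos: [372.1, -17.8, 84.3]
tcp_rot: [-179.9, 0.1, 11.9]
ft_force: [-0.2, 0.7, 0.5]
finger_gap: -0.4
grip_force: 0.0
```

```bash
python3 tip.py f; python3 box.py
```

```text
[372.06255516 -17.82414849  84.31974159] -0.3756550973467015
777 [[348.6, -42.8, 110.4], [353.7, -42.3, 115.9], [361.7, -40.4, 127.7], [368.2, -38.0, 141.4], [384.7, -18.4, 212.5]]
{60: 0, 68: 0, 76: 0, 84: 0, 92: 0, 100: 0, 108: 8, 116: 21, 124: 23, 132: 21, 140: 23, 148: 32, 156: 55, 164: 35, 172: 18, 180: 31, 188: 37, 196: 37, 204: 43, 212: 41, 220: 3, 228: 0, 236: 0, 244: 1, 252: 0, 260: 0, 268: 0, 276: 4, 284: 2}
120 38 [370.0, -31.0, 113.0] [388.0, -4.0, 128.0]
136 47 [360.0, -30.0, 128.0] [387.0, -3.0, 144.0]
152 69 [352.0, -41.0, 144.0] [392.0, 5.0, 160.0]
168 69 [356.0, -42.0, 160.0] [395.0, 7.0, 176.0]
184 55 [375.0, -37.0, 176.0] [397.0, 6.0, 192.0]
200 86 [378.0, -42.0, 192.0] [396.0, 7.0, 208.0]
216 61 [374.0, -43.0, 208.0] [397.0, 7.0, 222.0]
232 1 [391.0, -39.0, 224.0] [391.0, -39.0, 224.0]
[372.93968267 -18.09853813  85.48527949]
scene tall z95 53.0 flat pts 1527 ((534.2760620117188, 226.27569580078125), (181.969482421875, 71.08246612548828), 7.510347843170166)
scene short z95 132.0 flat pts 109 ((450.997314453125, -8.68941879272461), (98.15238189697266, 38.479225158691406), 78.89480590820312)
top tall z95 55.0 flat pts 1082 ((531.1979370117188, 224.56614685058594), (175.6911163330078, 70.47179412841797), 7.289251804351807)
top short z95 135.0 flat pts 0
```

The tips are at z≈111, centred behind the short carton.

Call:
{"method": "send_rows", "body": {
  "increments": [
    [5, 0, 0, 0, 0, 0],
    [5, 0, 0, 0, 0, 0],
    [4, 0, 0, 0, 0, 0],
    [4, 0, 0, 0, 0, 0],
    [4, 0, 0, 0, 0, 0]
  ]
}}

```text
time: 12.58
tool_pos: [394.7, -13.8, 85.1]
tcp_rot: [-180.0, 0.0, 11.9]
ft_force: [-0.1, 0.9, -0.2]
finger_gap: -0.2
grip_force: 0.0
```

Call:
{"method": "send_rows", "body": {
  "increments": [
    [4, 0, 0, 0, 0, 0],
    [4, 0, 0, 0, 0, 0],
    [4, 0, 0, 0, 0, 0],
    [4, 0, 0, 0, 0, 0],
    [4, 0, 0, 0, 0, 0]
  ]
}}

```text
time: 13.2
tool_pos: [414.3, -9.7, 85.2]
tcp_rot: [180.0, -0.0, 11.8]
ft_force: [-1.2, 0.8, 0.7]
finger_gap: 0.1
grip_force: 0.3
```

Call:
{"method": "send_rows", "body": {
  "increments": [
    [4, 0, 0, 0, 0, 0],
    [4, 0, 0, 0, 0, 0],
    [3, 0, 0, 0, 0, 0],
    [3, 0, 0, 0, 0, 0],
    [3, 0, 0, 0, 0, 0]
  ]
}}

```text
time: 13.82
tool_pos: [430.8, -6.2, 85.2]
tcp_rot: [180.0, -0.0, 11.8]
ft_force: [0.1, -0.7, 0.7]
finger_gap: -0.1
grip_force: 0.0
```

Call:
{"method": "send_rows", "body": {
  "increments": [
    [3, 0, 0, 0, 0, 0],
    [3, 0, 0, 0, 0, 0],
    [3, 0, 0, 0, 0, 0],
    [3, 0, 0, 0, 0, 0],
    [0, 0, 0, 0, 0, 0]
  ]
}}

```text
time: 14.45
tool_pos: [442.6, -3.7, 85.2]
tcp_rot: [180.0, -0.0, 11.9]
ft_force: [-0.1, 0.9, 0.2]
finger_gap: -0.0
grip_force: 0.0
```

```bash
python3 box.py
```

```text
[442.5653274   -3.72213082  85.21904885]
scene tall z95 53.0 flat pts 1529 ((534.1127319335938, 226.3543701171875), (180.1020965576172, 71.52066802978516), 7.020267963409424)
scene short z95 179.0 flat pts 1360 ((516.292724609375, 13.133682250976562), (130.6031494140625, 90.41487121582031), 12.19265365600586)
top tall z95 55.0 flat pts 1077 ((531.2786865234375, 224.3271484375), (175.7882537841797, 70.63373565673828), 7.111514568328857)
top short z95 56.0 flat pts 169 ((559.9916381835938, 20.407108306884766), (34.89973068237305, 90.3592300415039), 8.422232627868652)
```

The short carton is down too. Retreating up and back, then a final check.

Call:
{"method": "send_rows", "body": {
  "increments": [
    [-5, 0, -30, 0, 0, 0],
    [-15, 0, -35, 0, 0, 0],
    [-15, 0, -40, 0, 0, 0],
    [-10, 30, -20, 0, 0, 0],
    [0, 40, 0, 0, 0, 0]
  ]
}}

```text
time: 15.18
tool_pos: [413.8, -82.3, 213.0]
tcp_rot: [179.9, -0.3, 11.9]
ft_force: [0.0, -0.2, 0.2]
finger_gap: 0.1
grip_force: 0.0
```

Call:
{"method": "send_rows", "body": {
  "increments": [
    [0, 45, 0, 0, 0, 0],
    [-10, 45, 0, 0, 0, 0],
    [-10, 40, 0, 0, 0, 0],
    [0, 0, 0, 0, 0, 0],
    [0, 0, 0, 0, 0, 0]
  ]
}}

```text
time: 15.8
tool_pos: [419.6, -212.4, 210.0]
tcp_rot: [-180.0, 0.0, 11.8]
ft_force: [0.1, 0.9, 1.2]
finger_gap: 0.1
grip_force: 0.0
```

```bash
python3 box.py;python3 - <<'E'
from h import *
s=pickle.load(open("scene3.pkl","rb"))["img"];cv2.imwrite("pics/g.png",s)
E
```

```text
[ 419.6489593  -212.44724621  209.98797513]
scene tall z95 53.0 flat pts 1529 ((533.9977416992188, 226.75778198242188), (178.66598510742188, 71.69005584716797), 6.8290534019470215)
scene short z95 53.0 flat pts 1356 ((515.88720703125, 12.825916290283203), (131.7379913330078, 90.03459930419922), 11.96306037902832)
top tall z95 55.0 flat pts 1077 ((531.100830078125, 224.21875), (175.28665161132812, 70.39269256591797), 7.213260173797607)
top short z95 55.0 flat pts 991 ((513.414306640625, 10.988529205322266), (125.89119720458984, 90.04532623291016), 12.20629596710205)
```

View pics/g.png

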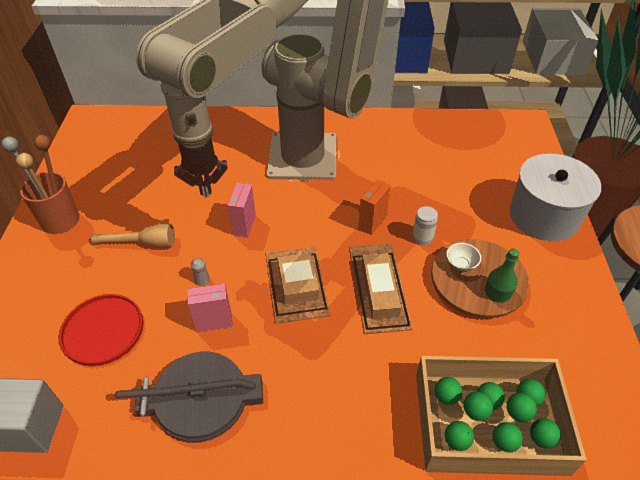

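Both cartons lie flat inside their outlines, at (298,280) and (380,290). The bystanders are where they were, and the gripper hangs free at (205,185).

```bash
python3 -c "
from bench import r
print(r.hand_in())"
```

```text
the job is handed in; nothing more can be done
None
```

Both cartons were toppled away from the robot and lie flat inside their mats' outlines, nothing else was moved, the arm finished clear at about 16 s, and the job is handed in (no verdict was returned).

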